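# Sweep the amber filters through the gate

## Task

Two amber filter discs and a blue one lie on the white sorting deck. With the fingertips only, gently and without pinching or lifting anything, push the two amber discs one at a time across the deck and through the gate in the blue wall, so that each drops into the catch slot behind it. Leave the blue disc, the beaker and the two small vials where they are.

Things in the scene. Friction and masses are not known exactly. Their poses are not given: they have to be found in the camera images.
- sorter: fixed white sorting stand; origin on the worktop beneath its deck, z up, x pointing from the deck through the gate. Flat deck 50 mm above the origin, from x = -104 (open front edge, no rim) to x = +61 mm (edge over the slot), 228 mm wide in y, with low 4 mm lips along both sides (|y| = 110 to 114 mm). The far edge carries a blue wall 4 mm thick, near face at x = 60 mm, standing 14 mm above the deck, with one gate in its middle
- gate (a point): middle of the gate, at deck height, on the stand's x axis at x = 62 mm; axes as the stand's, so x is the direction in which discs go through. The clear opening between two fixed round posts (8 mm diameter, near side at x = 58 mm, 14 mm above the deck) is 34 mm wide in y. The deck ends in the gate: a disc whose centre passes x = 61 mm tips over and drops
- slot (a point): middle of the floor of the catch slot, a clear-walled pocket behind the gate: inside 68 mm long in x (61 to 129 mm in the stand's frame), 44 mm wide, floor 4 mm above the worktop and 46 mm below the deck, walls up to 56 mm
- amber_1: filter disc lying flat: black rim, amber (orange-yellow) face; 26 mm diameter, 10 mm thick, 20 g or so. Origin at the centre of its underside, z up. Its starting place is one of three on the deck (left, right, or middle and farther back from the gate); the three discs are dealt to them at random.
- amber_2: filter disc lying flat: black rim, amber (orange-yellow) face; 26 mm diameter, 10 mm thick, 20 g or so. Origin at the centre of its underside, z up. Its starting place is one of three on the deck (left, right, or middle and farther back from the gate); the three discs are dealt to them at random.
- blue_disc: filter disc lying flat: black rim, blue face; 26 mm diameter, 10 mm thick, 20 g or so. Origin at the centre of its underside, z up. Its starting place is one of three on the deck (left, right, or middle and farther back from the gate); the three discs are dealt to them at random. It must stay where it lies.
- dropper: small amber reagent bottle with white cap, 25 mm across, 48 mm tall, loose, standing to the right of the stand; origin under its centre. To be left alone
- dark_vial: small dark vial with black cap and yellow label, 18 mm across, 39 mm tall, loose, standing to the right of the stand; origin under its centre. To be left alone
- beaker: empty glass beaker, 62 mm across, 76 mm tall, loose, standing to the left of the stand; origin under its centre. To be left alone

How it is judged:
By the outcome, as a careful person would: the job done as asked, in the order asked, and still so for the second after the job is handed in, with the robot touching nothing.
It also fails if it takes over 54 s, if anything falls off the work surface, if the arm or the gripper's body presses on something with over 40 N, if the wrist force passes 120 N, or if a joint passes its speed limit or range.

## Robot

A 7-joint arm with a two-finger parallel gripper is mounted at the origin on a cart in front of the work surface, level with it; the furniture and walls round the work are solid. World frame = base frame: x ahead of the robot, y to its left, z up, the work surface at z = 0. Lengths are in m, angles in rad, forces in N, time in s.
With the tool pointing down it reaches from about 0.4 to 0.85 m from the base axis. Payload 10.4 kg.
Tool frame: the origin (TCP) lies midway between the tips of the shut fingers; the grasp point (between the pads) lies 19 mm behind it; z points along the fingers, x is the direction in which the jaws open and shut, and the axes are right-handed (so a half turn about z gives the same grasp; the last joint's range is limited). The gripper opens to 87 mm and grips with 3 to 60 N. Pads are 19 mm wide; open, the fingers measure 117 mm over their backs; the gripper's body (75 mm by 190 mm) begins 51 mm behind the grasp point.
Start: joints at [1.144, 0.332, -0.065, 1.46, 0.022, 1.35, -0.088], TCP at [0.246, -0.575, 0.223] pointing down, gripper open.
Joint ranges: [-2.6, 2.6], [-0.5, 2.12], [-1.47, 1.34], [0.16, 2.42], [-1.27, 4.41], [0.06, 2.06], [-2.6, 2.6]. Speed limits (rad/s): [2.22, 2.22, 2.79, 2.79, 3.14, 3.14, 3.14].

## Interface

Orientations are given as a unit quaternion [x, y, z, w].
In Python, from bench import r gives the robot as it stands. The module is installed in compiled form; this text tells all that it offers.
- The arm moves only by the tool play_rows, never from a script. Its argument "commands" is a list of rows, each a list of 7 numbers: the shift along the world's x, y, z in cm, then the turn, a rotation vector about the world's x, y, z in rad, then the finger opening in cm, from 0 to 8.7. A call has 1 to 20 rows; each row shifts and turns the commanded pose from where the row before left it; what a row does not reach is not made up. A row lasts 1/8 s, in which the tool goes at most 62.5 mm and 10.7 degrees, less where a joint would pass 70% of its speed; a pose out of reach is approached as far as the arm can. A call is refused whole if a number of a shift passes 6.25 or a number of a turn 0.188, either way. A call with a gripper value outside its range is refused whole. The fingers move at their own pace and stop on an object; "grip_force" is the grip in N (left out, the last holds). Time passes only in rows, so rows that do not move let the fingers close. It gives the time, the measured TCP pose, the force and the opening at its end, in the units of the state.
- r.read_state(): the state, without advancing time (a new reading comes with each control period).
- r.camera(name): name is "scene" or "top" or "wrist"; returns a dict with "img" (384x512x3 uint8, red, green, blue), "K" (3x3 intrinsics, pixels), "camera_from_world" (4x4, takes a point from world to camera coordinates). Camera axes: x right, y down, z forward; pixel columns grow to the right and rows downward; lengths in m; the calibration is good to about 2 mm. The wrist camera is an equidistant fisheye: a pixel r from the principal point sees the ray r / f radians off the axis. A picture is of the moment at which its call begins. There is no depth.
- r.close_job(): hands the job in, once; it reports no verdict.
The state is a dict: "time": time; "joint_positions": joint angles; "joint_vel": joint speeds; "joint_torque": joint torques, N m; "ee_pos": TCP position; "eef_rot": TCP orientation; "ft_force": force on the tool from outside, world axes, zero at the start; "torque": the same for the moment, N m; "width": finger opening in m.
Only numpy, scipy, OpenCV 4.12 (cv2) and the standard library are available. Lean on these libraries where they do the work, as an engineer would, in place of code of your own. Each camera call takes 0.05 s, during which the arm holds its last target. There are 200 camera calls.

## Working session

There is one attempt and no reset: what is moved stays moved. The work goes in short steps, Python scripts to look and compute and a tool call to move; the robot and the scene stay as the last step left them, time stands still between calls to the robot, and variables do not carry over. Pictures are saved under pics/ and viewed, about 8 in all and at most 12, crops included, and the job is handed in when it is done.

Besides the shell and the picture viewer there is one more tool, called after "Call:" as name([rows], argument=value, ...), one row to a line, values as JSON. play_rows: Moves the arm, as the interface text tells. Its arguments: {"type":"object","properties":{"commands":{"type":"array","items":{"type":"array","items":{"type":"number"}}},"grip_force":{"type":"number"}},"required":["commands"]}

```bash
mkdir -p pics; cat > h.py <<'E'
import numpy as np,cv2
from bench import r
def snap(n,f):
    c=r.camera(n); cv2.imwrite('pics/'+f,cv2.cvtColor(c['img'],cv2.COLOR_RGB2BGR)); np.savez('pics/'+f+'.npz',**{k:c[k] for k in('K','camera_from_world')}); return c
def unproj(f,u,v,z):
    d=np.load('pics/'+f+'.npz');K=d['K'];T=d['camera_from_world']
    R,t=T[:3,:3],T[:3,3]; o=-R.T@t; ray=R.T@np.linalg.inv(K)@[u,v,1]
    return o+ray*(z-o[2])/ray[2]
E
python3 - <<'E'
from h import *
a=snap('top','t1.png');b=snap('scene','s1.png')
i=np.hstack([a['img'],b['img']]);cv2.imwrite('pics/c1.png',cv2.cvtColor(cv2.resize(a['img'],(800,600),interpolation=cv2.INTER_CUBIC),cv2.COLOR_RGB2BGR))
s=r.read_state();print(s['ee_pos'],s['eef_rot'],s['width'],s['time'])
E
```

```text
[ 0.24542975 -0.57443532  0.22184535] [ 8.34546535e-01 -5.50937112e-01 -5.33739478e-04 -3.07432596e-04] 0.08690474137484672 0.1
```

View pics/c1.png

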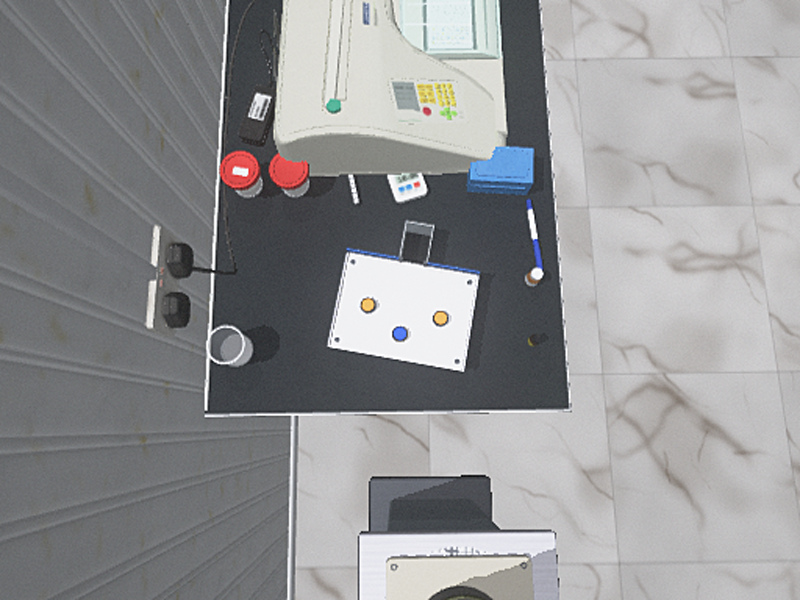

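View pics/s1.png

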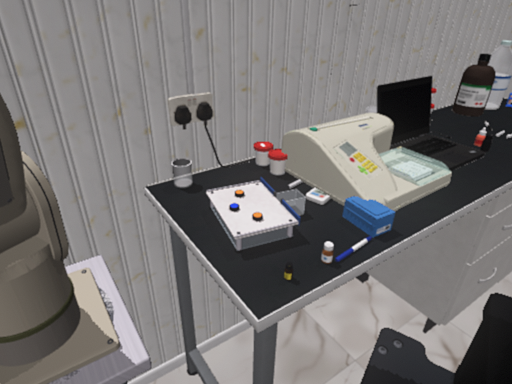

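The top view shows the deck's corners at about (348,249), (480,271), (464,371) and (328,347), in the 800 px picture. The amber discs are at (368,305) and (441,318), the blue one at (400,334), and the slot at (416,243). Next I'll enlarge it.

```bash
python3 - <<'E'
from h import *
i=cv2.imread('pics/t1.png')[135:245,200:320]
cv2.imwrite('pics/c2.png',cv2.resize(i,None,fx=5,fy=5,interpolation=cv2.INTER_CUBIC))
E
```

```text
(no output)
```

View pics/c2.png

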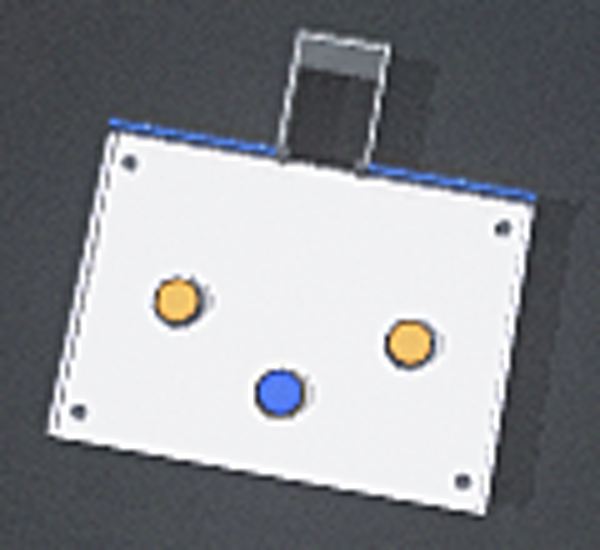

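The enlarged crop shows the discs at (178,301), (410,343) and (280,393), the gate posts at (283,155) and (363,168), the front corners at (50,435) and (486,515), and the wall ends at (110,120) and (535,197).

```bash
python3 - <<'E'
from h import *
P=lambda x,y,z: unproj('t1.png',200+x/5-.4,135+y/5-.4,z)[:2]
pts={'fl':(50,435,.054),'fr':(486,515,.054),'wl':(110,120,.064),'wr':(535,197,.064),'pl':(283,155,.064),'pr':(363,168,.064),'aL':(178,301,.06),'aR':(410,343,.06),'b':(280,393,.06),'slA':(300,33,.056),'slB':(390,45,.056)}
Q={k:P(*v) for k,v in pts.items()}
# nominal stand coordinates
N={'fl':(-104,114),'fr':(-104,-114),'wl':(64,114),'wr':(64,-114),'pl':(62,21),'pr':(62,-21)}
A=np.array([N[k] for k in N])/1e3;B=np.array([Q[k] for k in N])
ma,mb=A.mean(0),B.mean(0);U,S,V=np.linalg.svd((A-ma).T@(B-mb));R=(U@V).T;t=mb-R@ma
print('res mm',np.round((A@R.T+t-B)*1e3,1).tolist()); print('origin',t,'yaw',np.degrees(np.arctan2(R[1,0],R[0,0])))
for k in Q: print(k,np.round(Q[k],4),'stand mm',np.round(R.T@(Q[k]-t)*1e3,1))
print('gate',R@[.062,0]+t,'slot',R@[.095,0]+t)
E
```

```text
res mm [[-0.7, 2.0], [-0.8, -0.5], [0.0, 0.5], [0.9, -2.3], [0.5, -0.0], [0.0, 0.4]]
origin [0.52619582 0.07587951] yaw -11.12947984300834
fl [0.4468 0.2059] stand mm [-103.   112.2]
fr [ 0.4029 -0.0154] stand mm [-103.3 -113.3]
wl [0.611  0.1749] stand mm [ 64.1 113.5]
wr [ 0.5661 -0.0461] stand mm [  62.7 -111.9]
pl [0.5906 0.0845] stand mm [61.5 20.9]
pr [0.583  0.0429] stand mm [ 62.1 -21.4]
aL [0.5145 0.1399] stand mm [-23.8  60.5]
aR [0.4908 0.0209] stand mm [-24.1 -60.8]
b [0.4659 0.088 ] stand mm [-61.5   0.3]
slA [0.6602 0.0743] stand mm [131.8  24.3]
slB [0.6528 0.0264] stand mm [133.8 -24.1]
gate [0.58702982 0.06391185] slot [0.6194092  0.05754196]
```

Call:
play_rows([
  [2.9,4.05,0,0,0,0.104,1.6],
  [2.9,4.05,0,0,0,0.104,1.6],
  [2.9,4.05,0,0,0,0.104,1.6],
  [2.9,4.05,0,0,0,0.104,1.6],
  [2.9,4.05,0,0,0,0.104,1.6],
  [2.9,4.05,0,0,0,0.104,1.6],
  [2.9,4.05,0,0,0,0.104,1.6],
  [2.9,4.05,0,0,0,0.104,1.6],
  [0.27,5.2,0,0,0,0.104,1.6],
  [0.27,5.2,0,0,0,0.104,1.6],
  [0.27,5.2,0,0,0,0.104,1.6],
  [0.27,5.2,0,0,0,0.104,1.6],
  [0.27,5.2,0,0,0,0.104,1.6],
  [0.27,5.2,0,0,0,0.104,1.6],
  [0.27,5.2,0,0,0,0.104,1.6],
  [0.27,5.2,0,0,0,0.104,1.6],
  [0,0,0,0,0,0,1.6],
])

```text
time: 2.22
ee_pos: [0.498, 0.1699, 0.2225]
eef_rot: [0.968, 0.25, -0.0, -0.001]
ft_force: [0.3, -0.8, -0.6]
width: 0.0159
```

```bash
cat >> h.py <<'E'
from scipy.spatial.transform import Rotation as Ro
def W(x,y): return np.array([526.2+.9812*x+.1930*y, 75.9-.1930*x+.9812*y])
def go(x,y,z,jaw):
    "print remaining move to stand point (mm), height, jaw azimuth in stand frame deg"
    s=r.read_state();p=np.array(s['ee_pos'])*1e3;M=Ro.from_quat(s['eef_rot']).as_matrix()
    t=np.append(W(x,y),z)
    dz=(np.radians(jaw-11.13)-np.arctan2(M[1,0],M[0,0])+np.pi/2)%np.pi-np.pi/2
    tilt=np.cross(M[:,2],[0,0,-1])
    st=np.array([[.9812,-.193],[.193,.9812]])@(p[:2]-[526.2,75.9])
    print('t',s['time'],'stand',st.round(1),'z',p[2].round(1),'delta cm',((t-p)/10).round(2),'turn',dz.round(3),'tilt',tilt.round(3),'w',round(s['width'],4),'F',np.round(s['ft_force'],1))
E
python3 -c "
from h import *
go(-44.9,86.1,56,39.2)"
```

```text
t 2.225 stand [-45.8  86.8] z 222.5 delta cm [  0.07  -0.08 -16.65] turn -0.015 tilt [-0.002 -0.001 -0.   ] w 0.0159 F [ 0.3 -0.8 -0.6]
```

Call:
play_rows([
  [0.07,-0.08,-4,0,0,-0.015,1.6],
  [0,0,-4,0,0,0,1.6],
  [0,0,-4,0,0,0,1.6],
  [0,0,-2.5,0,0,0,1.6],
  [0,0,-1.5,0,0,0,1.6],
  [0,0,-0.65,0,0,0,1.6],
  [0,0,0,0,0,0,1.6],
])

```text
time: 3.1
ee_pos: [0.5001, 0.1644, 0.0564]
eef_rot: [0.971, 0.239, 0.0, -0.0]
ft_force: [-0.4, -0.4, 0.3]
width: 0.016
```

```bash
python3 -c "
from h import *
go(-44.9,86.1,55,39.2)
snap('wrist','w1.png')"
```

```text
t 3.1 stand [-42.7  81.8] z 56.4 delta cm [-0.14  0.47 -0.14] turn 0.008 tilt [-0.  0.  0.] w 0.016 F [-0.4 -0.4  0.3]
```

View pics/w1.png

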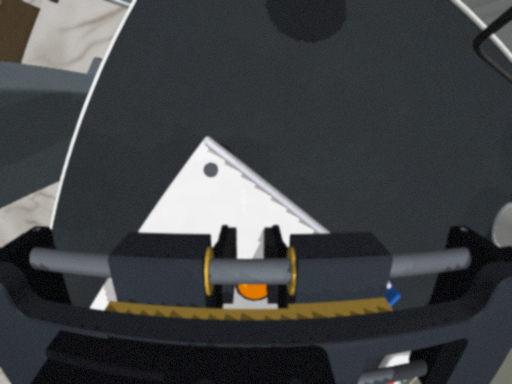

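The wrist view shows the orange face at about (255,290), centred between the fingertips. Starting the push.

Call:
play_rows([
  [0.1,-0.2,-0.15,0,0,0.008,1.6],
  [0.24,-0.43,0,0,0,0,1.6],
  [0.24,-0.43,0,0,0,0,1.6],
  [0.24,-0.43,0,0,0,0,1.6],
  [0.24,-0.43,0,0,0,0,1.6],
  [0.24,-0.43,0,0,0,0,1.6],
  [0.24,-0.43,0,0,0,0,1.6],
  [0.24,-0.43,0,0,0,0,1.6],
  [0.24,-0.43,0,0,0,0,1.6],
  [0.24,-0.43,0,0,0,0,1.6],
  [0.24,-0.43,0,0,0,0,1.6],
  [0.24,-0.43,0,0,0,0,1.6],
  [0.24,-0.43,0,0,0,0,1.6],
  [0.24,-0.43,0,0,0,0,1.6],
  [0.24,-0.43,0,0,0,0,1.6],
  [0.2,-0.4,0,0,0,0,1.6],
  [0,0,0,0,0,0,1.6],
])

```text
time: 5.28
ee_pos: [0.5367, 0.0978, 0.0545]
eef_rot: [0.97, 0.242, 0.0, 0.0]
ft_force: [-0.3, 0.3, 0.2]
width: 0.0159
```

```bash
python3 -c "
from h import *
go(12.4,15.5,55,39.2)
a=snap('top','t2.png')['img'];b=snap('scene','s2.png')['img']
f=lambda i:cv2.resize(i,(390,360),interpolation=cv2.INTER_CUBIC)
cv2.imwrite('pics/c3.png',cv2.cvtColor(np.hstack([f(a[135:255,190:320]),f(b[165:265,195:303])]),cv2.COLOR_RGB2BGR))"
```

```text
t 5.275 stand [ 6.1 23.5] z 54.5 delta cm [ 0.47 -0.91  0.05] turn 0.001 tilt [0. 0. 0.] w 0.0159 F [-0.3  0.3  0.2]
```

View pics/c3.png

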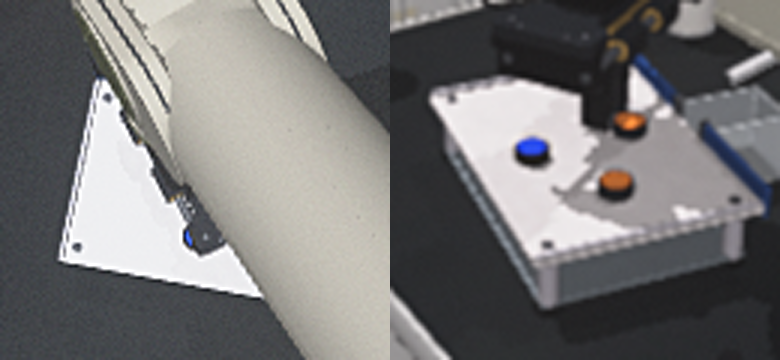

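The scene crop shows the pushed disc at (629,121), the right amber at (617,182) and the blue one, unmoved, at (532,149).

```bash
cat >> h.py <<'E'
def st(p): return (np.array([[.9812,-.193],[.193,.9812]])@(np.array(p[:2])*1e3-[526.2,75.9])).round(1)
E
python3 -c "
from h import *
for x,y in((239,121),(227,182),(142,149)): print(st(unproj('s2.png',195+x/3.61-.4,165+y/3.6-.4,.06)))"
```

```text
[18.5  7.8]
[-22.3 -62.4]
[-60.5  -1.8]
```

Call:
play_rows([
  [0.2,-0.36,0,0,0,0,1.6],
  [0.2,-0.36,0,0,0,0,1.6],
  [0.17,-0.36,0,0,0,0,1.6],
  [0,0,0,0,0,0,1.6],
  [-0.35,0.65,0,0,0,0,1.6],
  [-0.36,0.67,0,0,0,0,1.6],
  [0,0,1.5,0,0,0,1.6],
  [0,0,1.5,0,0,0,1.6],
  [-0.24,-0.39,0,0,0,0.148,1.6],
  [-0.24,-0.39,0,0,0,0.148,1.6],
  [-0.24,-0.39,0,0,0,0.148,1.6],
  [-0.24,-0.39,0,0,0,0.148,1.6],
  [-0.24,-0.39,0,0,0,0.148,1.6],
  [-0.24,-0.39,0,0,0,0.147,1.6],
  [0,0,0,0,0,0,1.6],
  [0,0,0,0,0,0,1.6],
])

```text
time: 7.38
ee_pos: [0.5211, 0.0773, 0.0852]
eef_rot: [0.773, 0.634, 0.0, 0.0]
ft_force: [0.1, 0.1, 1.3]
width: 0.0161
```

```bash
python3 -c "
from h import *
go(-5,0,54.5,90)
b=snap('scene','s3.png')['img']
cv2.imwrite('pics/c4.png',cv2.cvtColor(cv2.resize(b[165:265,195:305],None,fx=5,fy=5,interpolation=cv2.INTER_CUBIC),cv2.COLOR_RGB2BGR))"
```

```text
t 7.375 stand [-5.3  0.3] z 85.2 delta cm [ 0.02 -0.04 -3.07] turn 0.003 tilt [-0.     0.001  0.   ] w 0.0161 F [0.1 0.1 1.3]
```

View pics/c4.png

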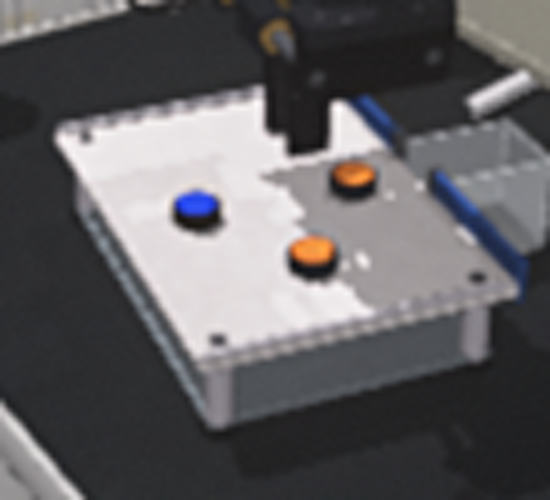

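The crop shows the amber disc at (354,175), the right one at (314,251) and the blue one at (197,205).

```bash
python3 -c "
from h import *
for x,y in((354,175),(314,251),(197,205)): print(st(unproj('s3.png',195+x/5-.4,165+y/5-.4,.06)))"
```

```text
[26.7 -3.1]
[-21.9 -60.9]
[-59.7  -0.2]
```

Call:
play_rows([
  [0.02,-0.04,-1.5,0,0,0.003,1.6],
  [0,0,-1.2,0,0,0,1.6],
  [0,0,-0.37,0,0,0,1.6],
  [0.47,-0.093,0,0,0,0,1.6],
  [0.47,-0.093,0,0,0,0,1.6],
  [0.47,-0.093,0,0,0,0,1.6],
  [0.47,-0.093,0,0,0,0,1.6],
  [0.47,-0.093,0,0,0,0,1.6],
  [0.47,-0.093,0,0,0,0,1.6],
  [0.47,-0.093,0,0,0,0,1.6],
  [0.47,-0.093,0,0,0,0,1.6],
  [0.47,-0.093,0,0,0,0,1.6],
  [0.47,-0.093,0,0,0,0,1.6],
  [0.47,-0.093,0,0,0,0,1.6],
  [0,0,0,0,0,0,1.6],
  [0,0,0,0,0,0,1.6],
])

```text
time: 9.43
ee_pos: [0.5725, 0.0667, 0.0538]
eef_rot: [0.771, 0.637, -0.0, -0.0]
ft_force: [0.2, 0.0, -0.7]
width: 0.0158
```

```bash
python3 -c "
from h import *
go(48,0,54.5,90)
b=snap('scene','s4.png')['img']
cv2.imwrite('pics/c5.png',cv2.cvtColor(cv2.resize(b[165:265,195:325],None,fx=5,fy=5,interpolation=cv2.INTER_CUBIC),cv2.COLOR_RGB2BGR))"
```

```text
t 9.425 stand [47.2 -0.1] z 53.8 delta cm [ 0.08 -0.01  0.07] turn -0.004 tilt [-0. -0. -0.] w 0.0158 F [ 0.2  0.  -0.7]
```

View pics/c5.png

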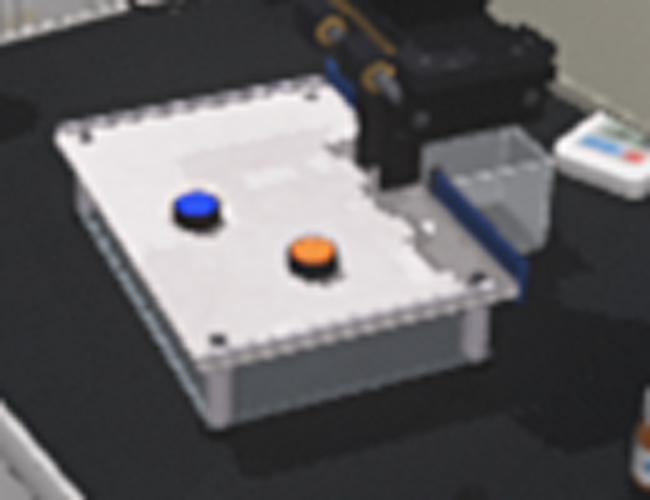

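The amber disc is gone from the deck; the hand hides the slot. Backing off and going to the right-hand disc.

Call:
play_rows([
  [-0.98,0.19,0,0,0,0,1.6],
  [-0.98,0.19,0,0,0,0,1.6],
  [0,0,1.6,0,0,0,1.6],
  [0,0,1.6,0,0,0,1.6],
  [-0.85,-0.69,0,0,0,0.089,1.6],
  [-0.85,-0.69,0,0,0,0.089,1.6],
  [-0.85,-0.69,0,0,0,0.089,1.6],
  [-0.85,-0.69,0,0,0,0.089,1.6],
  [-0.85,-0.69,0,0,0,0.089,1.6],
  [-0.85,-0.69,0,0,0,0.089,1.6],
  [-0.85,-0.69,0,0,0,0.089,1.6],
  [-0.85,-0.69,0,0,0,0.089,1.6],
  [-0.85,-0.69,0,0,0,0.089,1.6],
  [-0.85,-0.69,0,0,0,0.086,1.6],
  [0,0,0,0,0,0,1.6],
  [0,0,0,0,0,0,1.6],
])

```text
time: 11.48
ee_pos: [0.4687, 0.0015, 0.0865]
eef_rot: [0.424, 0.905, 0.0, 0.0]
ft_force: [-0.9, -0.6, -0.3]
width: 0.016
```

```bash
python3 -c "
from h import *
go(-43,-84,54.5,140.8)
b=snap('scene','s5.png')['img']
cv2.imwrite('pics/c6.png',cv2.cvtColor(cv2.resize(b[165:265,195:325],None,fx=5,fy=5,interpolation=cv2.INTER_CUBIC),cv2.COLOR_RGB2BGR))"
```

```text
t 11.475 stand [-42.1 -84.1] z 86.5 delta cm [-0.09  0.03 -3.2 ] turn -0.002 tilt [0.    0.001 0.   ] w 0.016 F [-0.9 -0.6 -0.3]
```

View pics/c6.png

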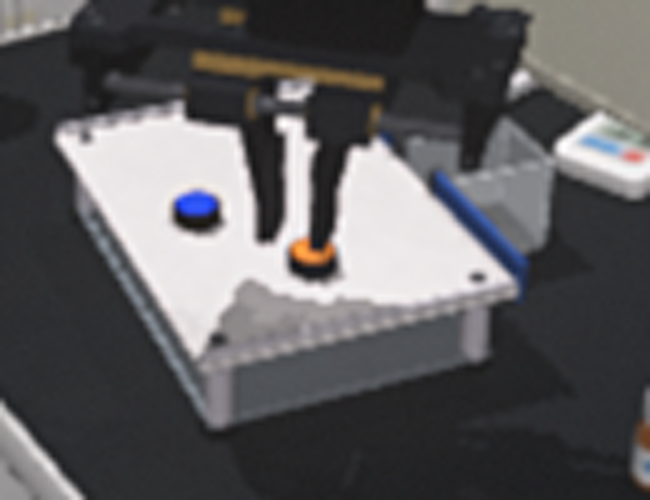

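Call:
play_rows([
  [0,0,-1.5,0,0,-0.002,1.6],
  [0,0,-1.2,0,0,0,1.6],
  [0,0,-0.5,0,0,0,1.6],
  [0.402,0.343,0,0,0,0,1.6],
  [0.402,0.343,0,0,0,0,1.6],
  [0.402,0.343,0,0,0,0,1.6],
  [0.402,0.343,0,0,0,0,1.6],
  [0.402,0.343,0,0,0,0,1.6],
  [0.402,0.343,0,0,0,0,1.6],
  [0.402,0.343,0,0,0,0,1.6],
  [0.402,0.343,0,0,0,0,1.6],
  [0.402,0.343,0,0,0,0,1.6],
  [0.402,0.343,0,0,0,0,1.6],
  [0.402,0.343,0,0,0,0,1.6],
  [0.402,0.343,0,0,0,0,1.6],
  [0.402,0.343,0,0,0,0,1.6],
  [0.402,0.343,0,0,0,0,1.6],
  [0.402,0.343,0,0,0,0,1.6],
  [0.402,0.343,0,0,0,0,1.6],
  [0.402,0.343,0,0,0,0,1.6],
])

```text
time: 14.02
ee_pos: [0.5366, 0.06, 0.0539]
eef_rot: [0.424, 0.905, 0.0, -0.0]
ft_force: [-0.6, -0.7, 0.1]
width: 0.0162
```

```bash
python3 -c "
from h import *
go(13.8,-13.7,54.5,140.8)"
```

```text
t 14.025 stand [ 13.3 -13.6] z 53.9 delta cm [ 0.05 -0.02  0.06] turn -0.002 tilt [-0. -0. -0.] w 0.0162 F [-0.6 -0.7  0.1]
```

Call:
play_rows([
  [0,0,0,0,0,0,1.6],
  [-0.58,-0.48,0,0,0,0,1.6],
  [-0.58,-0.48,0,0,0,0,1.6],
  [0,0,1.6,0,0,0,1.6],
  [0,0,1.6,0,0,0,1.6],
  [-0.065,0.443,0,0,0,-0.148,1.6],
  [-0.065,0.443,0,0,0,-0.148,1.6],
  [-0.065,0.443,0,0,0,-0.148,1.6],
  [-0.065,0.443,0,0,0,-0.148,1.6],
  [-0.065,0.443,0,0,0,-0.148,1.6],
  [-0.065,0.443,0,0,0,-0.147,1.6],
  [0,0,0,0,0,0,1.6],
  [0,0,0,0,0,0,1.6],
])

```text
time: 15.65
ee_pos: [0.5212, 0.0767, 0.0865]
eef_rot: [0.771, 0.637, 0.0, 0.0]
ft_force: [-0.3, -0.3, 0.3]
width: 0.016
```

```bash
python3 -c "
from h import *
go(-5,0,54.5,90)
b=snap('scene','s6.png')['img']
cv2.imwrite('pics/c7.png',cv2.cvtColor(cv2.resize(b[165:265,195:325],None,fx=5,fy=5,interpolation=cv2.INTER_CUBIC),cv2.COLOR_RGB2BGR))"
```

```text
t 15.65 stand [-5.1 -0.2] z 86.5 delta cm [ 0.01  0.02 -3.2 ] turn -0.005 tilt [-0.     0.001  0.   ] w 0.016 F [-0.3 -0.3  0.3]
```

View pics/c7.png

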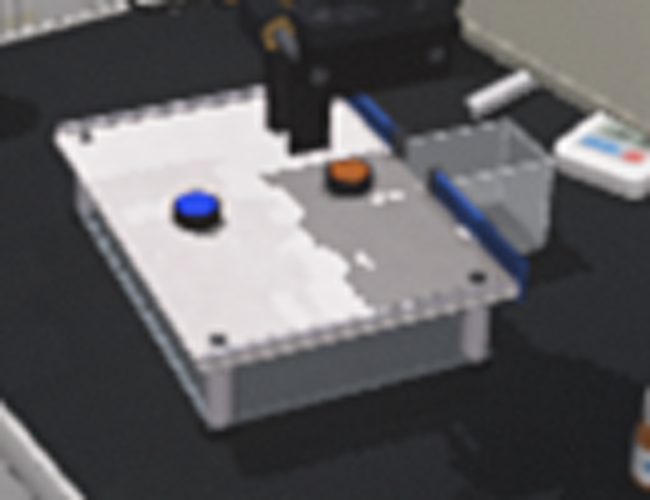

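The second disc is at (349,173), about where the first one sat, so the same straight push should do.

Call:
play_rows([
  [0.01,0.01,-1.5,0,0,-0.005,1.6],
  [0,0,-1.2,0,0,0,1.6],
  [0,0,-0.5,0,0,0,1.6],
  [0.47,-0.093,0,0,0,0,1.6],
  [0.47,-0.093,0,0,0,0,1.6],
  [0.47,-0.093,0,0,0,0,1.6],
  [0.47,-0.093,0,0,0,0,1.6],
  [0.47,-0.093,0,0,0,0,1.6],
  [0.47,-0.093,0,0,0,0,1.6],
  [0.47,-0.093,0,0,0,0,1.6],
  [0.47,-0.093,0,0,0,0,1.6],
  [0.47,-0.093,0,0,0,0,1.6],
  [0.47,-0.093,0,0,0,0,1.6],
  [0.47,-0.093,0,0,0,0,1.6],
  [0,0,0,0,0,0,1.6],
  [0,0,0,0,0,0,1.6],
  [-0.98,0.19,0,0,0,0,1.6],
  [-0.98,0.19,0,0,0,0,1.6],
])

```text
time: 17.95
ee_pos: [0.552, 0.0707, 0.0538]
eef_rot: [0.773, 0.634, -0.0, -0.0]
ft_force: [0.2, -0.4, 0.1]
width: 0.0161
```

Call:
play_rows([
  [0,0,2,0,0,0,1.6],
  [0,0,4,0,0,0,1.6],
  [0,0,4,0,0,0,1.6],
  [0,0,4,0,0,0,1.6],
  [-0.5,-4,0,0,0,0,1.6],
  [-0.5,-4,0,0,0,0,1.6],
  [-0.5,-4,0,0,0,0,1.6],
  [-0.5,-4,0,0,0,0,1.6],
  [-0.5,-4,0,0,0,0,1.6],
  [-0.5,-4,0,0,0,0,1.6],
  [-0.5,-4,0,0,0,0,1.6],
  [0,-4,0,0,0,0,1.6],
  [0,0,0,0,0,0,1.6],
  [0,0,0,0,0,0,1.6],
])

```text
time: 19.7
ee_pos: [0.5184, -0.2488, 0.1949]
eef_rot: [0.773, 0.634, 0.0, 0.0]
ft_force: [1.2, -0.4, 0.5]
width: 0.0158
```

```bash
python3 -c "
from h import *
go(0,0,54.5,90)
a=snap('top','t7.png')['img'];b=snap('scene','s7.png')['img']
f=lambda i:cv2.resize(i,(395,400),interpolation=cv2.INTER_CUBIC)
cv2.imwrite('pics/c8.png',cv2.cvtColor(np.hstack([f(a[130:250,200:320]),f(b[165:265,195:325])]),cv2.COLOR_RGB2BGR))"
```

```text
t 19.7 stand [  55.  -320.1] z 194.9 delta cm [  0.78  32.47 -14.04] turn 0.003 tilt [-0.     0.001  0.   ] w 0.0158 F [ 1.2 -0.4  0.5]
```

View pics/c8.png

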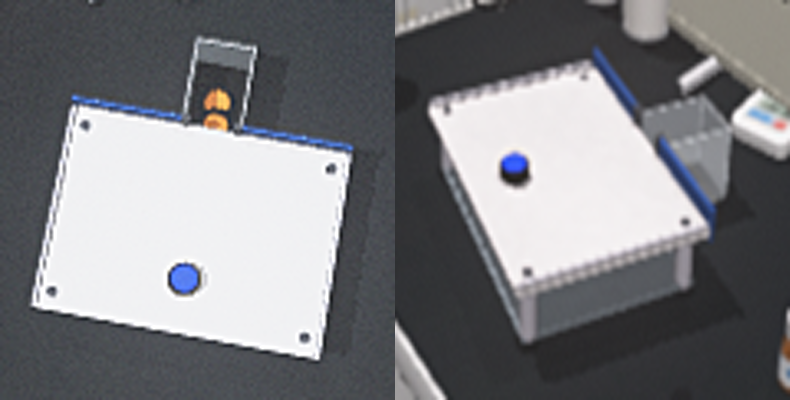

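Both ambers show inside the slot in the top view, at (217,101) and (215,122), and the blue disc hasn't moved. I'll look closer to make sure the second one isn't hung up on the edge.

```bash
python3 -c "
from h import *
i=cv2.imread('pics/t7.png')[138:173,250:290];j=cv2.imread('pics/s7.png')[180:220,250:290]
cv2.imwrite('pics/c9.png',np.hstack([cv2.resize(i,(400,350),interpolation=cv2.INTER_CUBIC),cv2.resize(j,(350,350),interpolation=cv2.INTER_CUBIC)]))
d=np.load('pics/t7.png.npz')
def pr(x,y,z):
    c=d['camera_from_world']@np.append(np.append(W(x,y),z)/1e3,1);p=d['K']@c[:3];p=p[:2]/p[2];return ((p-[250,138]+.5)*10).round()
for q in((61,0,50),(61,0,4),(129,0,4),(75,0,14),(100,0,14),(61,22,50),(61,-22,50)):print(q,pr(*q))
for f,p in(('t7',(184,278)),):print(st(unproj(f+'.png',200+p[0]/3.29-.4,130+p[1]/3.333-.4,.06)))
a=cv2.imread('pics/t1.png').astype(int);b=cv2.imread('pics/t7.png').astype(int)
for n,(u0,v0,u1,v1) in dict(beaker=(130,200,170,238),vials=(330,165,355,225)).items():print(n,abs(a-b)[v0:v1,u0:u1].mean(),abs(a-b)[v0:v1,u0:u1].max())
"
```

```text
(61, 0, 50) [144. 311.]
(61, 0, 4) [140. 354.]
(129, 0, 4) [182. 123.]
(75, 0, 14) [149. 297.]
(100, 0, 14) [165. 210.]
(61, 22, 50) [ 62. 296.]
(61, -22, 50) [226. 325.]
[-61.1   0.5]
beaker 2.7447368421052634 18
vials 3.0273333333333334 17
```

View pics/c9.png

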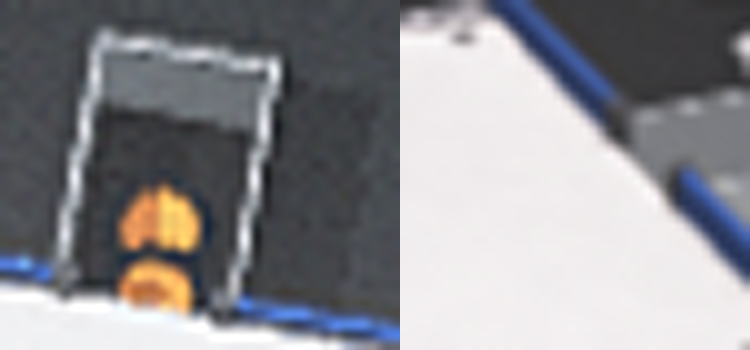

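```bash
python3 -c "
from bench import r
print(r.close_job())"
```

```text
the job is handed in; nothing more can be done
None
```

Both amber discs are in the catch slot and the job is handed in, at about 20 s of the 54 s allowed. I pushed them one at a time, left then right. The fingers were held at a fixed 16 mm opening, about 4 mm above the deck. Each disc was pushed diagonally to the centre line, then straight through the gate.

**Slot:** the last top view shows both discs in the slot, about where discs lying on its floor would appear. The deck edge partly hides the nearer one, so I could tell it is below the deck but not that it lies flat.

**Left alone:** the blue disc measured at (-61.1, 0.5) mm in the stand's frame, against (-61.5, 0.3) mm at the start. Image areas around the beaker and the two vials matched the starting picture to within noise.

**Forces:** readings at the end of each move stayed below about 1.5 N. I did not log forces during the moves.

**Disagreement:** before its straight push, the first disc measured about 3 mm off the centre line where I expected 0. It still went through the gate.

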